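Fold down the ratchet phone stand

ROBOT

A 6-joint arm with a two-finger parallel gripper is mounted at the origin on the work surface. World frame = base frame: x ahead of the robot, y to its left, z up, the work surface at z = 0. Lengths are in m, angles in degrees, forces in N, time in s.
With the tool pointing down it reaches from about 0.4 to 0.925 m from the base axis. Payload 12.5 kg.
Tool frame: the origin (TCP) lies midway between the tips of the shut fingers; the grasp point (between the pads) lies 19 mm behind it; z points along the fingers, y is the direction in which the jaws open and shut (so a half turn about z gives the same grasp; the last joint's range is limited). The gripper opens to 95 mm and grips with 3 to 60 N. Pads are 20 mm wide; open, the fingers measure 119 mm over their backs; the gripper's body (75 mm by 180 mm) begins 59 mm behind the grasp point.
Start: joints at [-80.363, 28.126, 89.318, -0, 62.55, -6.05], TCP at [0.169, -0.602, 0.215] pointing down, gripper open.
Joint ranges: [-177.58, 177.58], [-47.91, 125.51], [2.72, 160], [-65.01, 245.01], [3.68, 167.84], [-153.87, 153.87]. Speed limits (degrees/s): [127.2, 127.2, 159.86, 180, 180, 180].

INTERFACE

Orientations are given as a 3x3 rotation matrix whose columns are the frame's x, y, z axes.
In Python, from workcell import manip gives the robot as it stands.
- The arm moves only by the tool step_arm, never from a script. Its argument "targets" is a list that holds one entry, the list of rows, each a list of 4 numbers: the shift along the tool's x, y, z in m, then the turn about the tool's z in degrees. In form: [[[tx, ty, tz, yaw], ...]]. A call has exactly 5 rows; each row is the pose to reach, as a shift and turn from the pose commanded when the call began, along the tool's axes at that moment; what a row does not reach only later rows make up. A row lasts 1/8 s, in which the tool goes at most 62.5 mm and 10.7 degrees, less where a joint would pass 70% of its speed; a pose out of reach is approached as far as the arm can. A call with a gripper value outside its range is refused whole. "claw" is the opening, from 0 (shut) to 1 (fully open), set as the call begins (left out, the last holds). The fingers move at their own pace and stop on an object; the grip force is fixed at half the most. Time passes only in rows, so rows that repeat a pose let the fingers close, or fill a call up. It gives the time, the measured TCP pose, the force and the opening at its end, in the units of the state.
- manip.sense(): the state, without advancing time (a new reading comes with each control period).
- manip.snapshot(name): name is "scene" or "side" or "wrist"; returns a dict with "color" (480x640x3 uint8, blue, green, red), "range_z" (480x640 float32, m along the optical axis (not along the pixel's ray), 0 where there is no reading), "fov_y" (degrees; the focal length in pixels is half the picture's height over the tangent of half this angle, whatever the lens; pixels are square), "cx", "cy" (the principal point, pixels), "R" (3x3) and "t" (3): a world point X has camera coordinates R X + t; the wrist camera has in their place "hand_eye" (4x4, takes a point from camera to tool coordinates, whose origin is the TCP and whose axes are the flange's). Camera axes: x right, y down, z forward; pixel columns grow to the right and rows downward; lengths in m; the calibration is good to about 2 mm. A picture is of the moment at which its call begins: read the wrist's pose just before it.
- manip.hand_in(): hands the job in, once; it reports no verdict.
Trained networks look in the newest picture that a camera, given by its name, has taken for a name from the list of things; names that differ only in an ending like _2 or _b are one class to them, and where a whole thing is asked for, a point or a joint stands for the part that bears it (a point fixed in the world has none). Each returns a list of dicts, best first, with "confidence" (0 to 1); they miss things now and then, are a little off and sometimes report something else, mostly with a low value. They report only what shows in the picture. A call takes as long as a camera call.
- manip.find_in(camera, name): "box" ([centre column, centre row, width, height] as shares, 0 to 1, of the picture: columns of its width, rows of its height, round what is visible of it).
- manip.regions_of(camera, name): "mask" (480x640 bool, what is visible of it) and "box" ([centre column, centre row, width, height] as shares, 0 to 1, of the picture: columns of its width, rows of its height, round what is visible of it).
- manip.place_of(camera, name): "xy" ([column, row] as shares, 0 to 1, of the picture: columns of its width, rows of its height: a listed point, or the origin of a listed thing).
The state is a dict: "time": time; "joints": joint angles; "joint_vel": joint speeds; "effort": joint torques, N m; "eef_pos": TCP position; "tool_rot": TCP orientation; "ft_force": force on the tool from outside, world axes, zero at the start; "wrist_torque": the same for the moment, N m; "opening": finger opening in m.
Only numpy, scipy, OpenCV 4.12 (cv2) and the standard library are available. Lean on these libraries where they do the work, as an engineer would, in place of code of your own. Each camera call takes 0.05 s, during which the arm holds its last target. There are 200 camera calls.

TASK

Fold the phone stand down flat: with a fingertip press the release tab at the free end of its raised arm until the ratchet pawl is clear of the teeth, keep it pressed and push the arm down until it lies level on its rubber rest, then let go so that the tab springs back up. Only press and push: do not pinch the tab, lift the arm up to its stop or force it against the teeth, and do not lift or shift the things standing around the stand.

Things in the scene. Friction and masses are not known exactly. Their poses are not given: they have to be found in the camera images.
- stand: Foot of the phone stand, screwed to the shelf: dark steel plate 195 x 92 x 10 mm with an upright toothed wheel (radius 42 mm) on it. Origin on the shelf right below the hinge; -x is the way the arm points when flat, z up. The plate runs from 138 mm along -x to 58 mm along +x. A rubber-topped rest (46 mm high, 28 mm wide) stands 98 mm along -x.
- hinge (a point): Centre of the arm's hinge, 55 mm above the shelf; the hinge axis is the stand's y axis.
- stand_arm (a joint): Arm's angle above level, rad: 0 = flat on its rest, 1.12 = fully up; starts at 0.63 to 1.02. Arm: aluminium, 18 x 20 mm, 128 mm long; empty black phone clip 46 mm wide on its upper face, 62 to 120 mm from the hinge, jaws 27 mm above the arm's centre line. Stiff hinge: pawl clear, 4 to 5 N on the tab lowers it and it stays put. Pawl engaged, a tooth stops it within 0.16 rad.
- pawl (a joint): Pressed angle of the pawl lever, rad: 0 to 0.11 at rest, clear of the teeth above 0.115, stop at 0.145. One steel lever: pivot on the arm 53 mm from the hinge, nose in the toothed wheel, other end is the release tab. 1.2 N on the tab starts it, 2.6 N takes it to its stop, where the tab is 15 mm lower. It springs back into the teeth whenever the tab is let go.
- tab (a point): Centre of the upper face of the release tab, the steel plate past the clip at the arm's free end: 28 mm along the arm, 32 wide, edges folded down, ridge 2.5 mm high at its outer end. At rest 157 mm along the arm and 9.5 above its centre line; fully pressed 156 along, 5.5 below. Press square to the arm on the clip's side, follow the arc about the hinge; level and pressed, it is 49 mm above the shelf.
- dish: White ceramic dish, bystander: 100 mm across, 26 mm high. Origin at the centre of its underside.
- cap_tin: Round steel bottle cap tin with lid, bystander: 71 mm across, 40 mm high. Origin at the centre of its underside.
- glass_cube: Translucent blue glass cube, bystander: 50 mm. Origin at the centre of its underside.
- cartridge_a: Lower of two stacked plastic game cartridges, bystander: 66 x 58 x 10 mm. Origin at the centre of its underside.
- cartridge_b: Upper cartridge, lying on the lower one, bystander: same size. Origin at the centre of its underside.
- phone: Phone lying flat, bystander: 74 x 152 x 9 mm. Origin at the centre of its underside.
- remote: Television remote lying flat, bystander: 170 x 44 x 18 mm. Origin at the centre of its underside.
- tab_edge_l: Folded-down edge of the release tab on the stand's +y side, 28 x 1.5 x 7 mm. Origin at its middle. Not to be pinched.
- tab_edge_r: The same on the stand's -y side.

How it is judged:
By the outcome, as a careful person would: the job done as asked, in the order asked, and still so for the second after the job is handed in, with the robot touching nothing.
It also fails if it takes over 42 s, if anything falls off the work surface, if the arm or the gripper's body presses on something with over 40 N, if the wrist force passes 120 N, or if a joint passes its speed limit or range.

## Working session

There is one attempt and no reset: what is moved stays moved. The work goes in short steps, Python scripts to look and compute and a tool call to move; the robot and the scene stay as the last step left them, time stands still between calls to the robot, and variables do not carry over. Pictures are saved under pics/ and viewed, about 8 in all and at most 12, crops included, and the job is handed in when it is done.

Besides the shell and the picture viewer there is one more tool, called as a command line: name --argument value ..., lists and objects as JSON in quotes. step_arm: Moves the arm, as the interface text tells. Its arguments: {"type":"object","properties":{"targets":{"type":"array"},"claw":{"type":"number"}},"required":["targets"]}

```bash
mkdir -p pics
cat > h.py <<'E'
import numpy as np, cv2
from workcell import manip
def cam(s):
    f=240/np.tan(np.radians(s["fov_y"])/2)
    return f
def world(s,u,v,z,st=None):
    f=cam(s); p=np.stack([(u-s["cx"])/f*z,(v-s["cy"])/f*z,z],-1)
    if "hand_eye" in s:
        H=np.array(s["hand_eye"]); p=p@H[:3,:3].T+H[:3,3]
        return p@np.array(st["tool_rot"]).T+np.array(st["eef_pos"])
    return (p-np.array(s["t"]))@np.array(s["R"])
def cloud(s,mask,st=None):
    v,u=np.nonzero(mask&(s["range_z"]>0)); return world(s,u,v,s["range_z"][v,u],st)
E
python3 - <<'E'
from h import *
st=manip.sense(); print(st["time"],st["eef_pos"],np.round(st["tool_rot"],3).tolist(),st["ft_force"],st["opening"])
ims=[]
for c in ("scene","side"):
    s=manip.snapshot(c); ims.append(s["color"])
    C=-np.array(s["R"]).T@s["t"]; print(c,C)
    for n in ("hinge","tab"):
        for r in manip.place_of(c,n)[:2]:
            u,v=r["xy"][0]*640,r["xy"][1]*480
            z=s["range_z"][int(v),int(u)]
            print(n,r["confidence"],u,v,world(s,u,v,z))
    for n in ("stand","stand_arm","pawl","dish","cap_tin","glass_cube","cartridge_a","phone","remote"):
        for r in manip.regions_of(c,n)[:2]:
            p=cloud(s,r["mask"]); 
            if len(p): print(n,round(r["confidence"],2),len(p),np.round(np.percentile(p,[3,50,97],axis=0),3).tolist())
    cv2.imwrite(f"pics/{c}.png",s["color"])
E
```

```text
0.0 [ 0.16899564 -0.60145249  0.21404411] [[0.963, 0.27, -0.0], [0.27, -0.963, 0.001], [0.0, -0.001, -1.0]] [ 0.60300103 -0.32213805  0.28397534] 0.09475195819948277
scene [ 1.31611388 -0.08016266  0.69967266]
hinge 0.76 291.904 267.12 [0.68152544 0.03194714 0.07961431]
hinge 0.49 206.59199999999998 296.784 [ 0.65652126 -0.1056364   0.0179046 ]
tab 0.63 299.328 171.216 [0.5423256  0.07355229 0.16126865]
stand 0.68 5915 [[0.54, -0.01, 0.005], [0.626, 0.048, 0.011], [0.712, 0.101, 0.159]]
stand 0.49 532 [[0.343, 0.038, -0.001], [0.552, 0.069, 0.154], [0.65, 0.123, 0.169]]
stand_arm 0.77 1916 [[0.536, 0.03, 0.026], [0.598, 0.057, 0.122], [0.661, 0.086, 0.166]]
pawl 0.76 526 [[0.349, 0.038, -0.001], [0.552, 0.069, 0.154], [0.65, 0.099, 0.169]]
dish 0.78 2074 [[0.666, 0.127, 0.003], [0.7, 0.172, 0.013], [0.751, 0.211, 0.026]]
cap_tin 0.91 1372 [[0.513, -0.067, 0.003], [0.559, -0.037, 0.038], [0.576, -0.006, 0.041]]
glass_cube 0.69 1070 [[0.547, 0.147, 0.003], [0.583, 0.172, 0.043], [0.6, 0.202, 0.051]]
cartridge_a 0.79 1241 [[0.614, -0.137, 0.008], [0.651, -0.108, 0.019], [0.681, -0.078, 
[... 1143 characters left out ...]
2926 [[0.507, -0.073, 0.003], [0.534, -0.049, 0.039], [0.57, -0.01, 0.041]]
cap_tin 0.63 2365 [[0.534, 0.022, 0.057], [0.592, 0.046, 0.122], [0.651, 0.079, 0.167]]
glass_cube 0.92 1367 [[0.536, 0.143, 0.004], [0.56, 0.161, 0.043], [0.59, 0.194, 0.051]]
cartridge_a 0.73 246 [[0.609, -0.131, -0.001], [0.613, -0.102, 0.007], [0.617, -0.077, 0.012]]
cartridge_a 0.66 2158 [[0.612, -0.14, 0.013], [0.642, -0.113, 0.02], [0.675, -0.082, 0.021]]
phone 0.84 3176 [[0.737, -0.068, 0.004], [0.784, -0.005, 0.009], [0.834, 0.072, 0.01]]
phone 0.72 2407 [[0.534, 0.022, 0.053], [0.592, 0.046, 0.121], [0.653, 0.083, 0.167]]
remote 0.87 1677 [[0.627, 0.236, 0.002], [0.702, 0.274, 0.017], [0.778, 0.317, 0.021]]
```

View pics/scene.png

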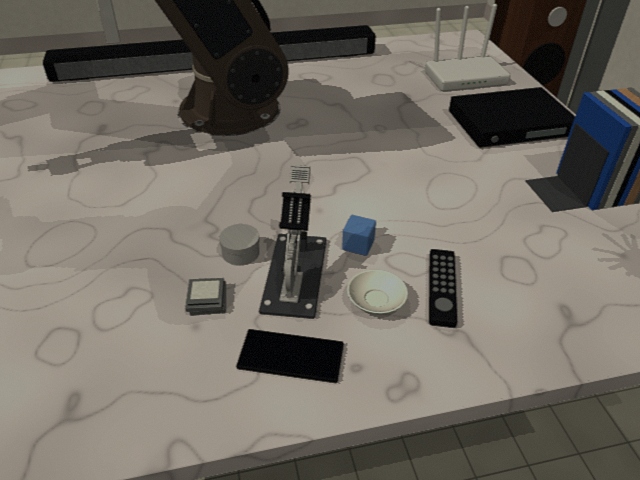

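View pics/side.png

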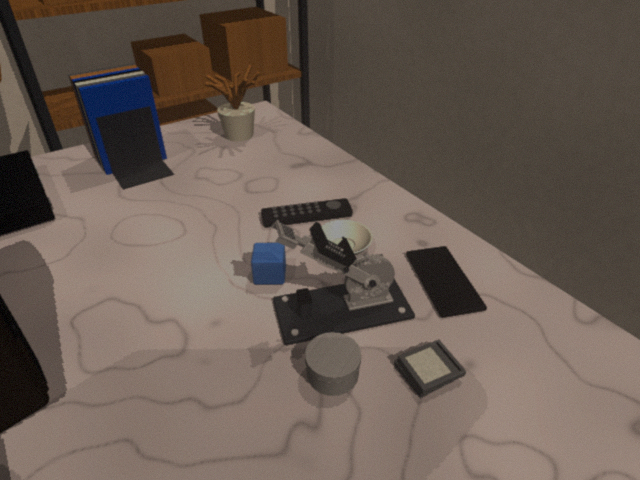

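```bash
cat > m.py <<'E'
from h import *
for c in ("scene","side"):
    s=manip.snapshot(c)
    p=cloud(s,manip.regions_of(c,"stand")[0]["mask"])
    q=p[(p[:,2]>.006)&(p[:,2]<.0145)]
    r=cv2.minAreaRect((q[:,:2]*1000).astype(np.float32)); b=cv2.boxPoints(r)/1000
    print(c,r)
    a=cloud(s,manip.regions_of(c,"stand_arm")[0]["mask"]); t=cloud(s,manip.regions_of(c,"pawl")[0]["mask"])
    ctr=np.array(r[0])/1000
    e=b[1]-b[0] if np.linalg.norm(b[1]-b[0])>np.linalg.norm(b[2]-b[1]) else b[2]-b[1]
    e/=np.linalg.norm(e)
    if e@(np.median(a[:,:2],0)-ctr)<0 and 1: e=-e
    if e[0]>0: e=-e
    n=np.array([-e[1],e[0]]); hin=ctr-e*0.040
    print("dir",e,np.degrees(np.arctan2(e[1],e[0])),"hinge",hin)
    for nm,P in (("arm",a),("pawl",t)):
        l=(P[:,:2]-hin)@e; w=(P[:,:2]-hin)@n; z=P[:,2]-.055
        k=(z>.03)&(abs(w)<.03)&(l>0); l,w,z=l[k],w[k],z[k]
        print(nm,k.sum(),"lat",np.round(np.percentile(w,[5,50,95]),4))
        for x in np.arange(.03,.14,.01):
            j=(l>=x)&(l<x+.01)
            if j.sum()>8: print(round(x,2),np.round(np.percentile(z[j],[5,50,95]),3),np.round(np.degrees(np.arctan2(np.median(z[j]),np.median(l[j]))),1),np.round(np.median(w[j]),4))
E
python3 m.py
```

```text
scene ((620.4408569335938, 48.08517837524414), (91.79442596435547, 197.3258819580078), 70.585693359375)
dir [-0.9431396  0.3323967] 160.58568 hinge [0.65816644 0.03478931]
arm 1648 lat [-0.0191 -0.0001  0.0195]
0.03 [0.034 0.06  0.065] 60.1 -0.0003
0.04 [0.036 0.049 0.063] 46.6 -0.0008
0.05 [0.055 0.062 0.069] 48.3 -0.0011
0.06 [0.064 0.071 0.094] 47.5 0.0006
0.07 [0.073 0.081 0.097] 47.7 0.0003
0.08 [0.079 0.08  0.083] 44.9 0.003
0.09 [0.083 0.086 0.089] 42.0 0.0002
0.1 [0.089 0.096 0.1  ] 41.9 0.0002
0.11 [0.097 0.103 0.108] 41.8 0.0003
0.12 [0.105 0.11  0.115] 41.4 -0.0004
pawl 513 lat [-0.014  -0.0001  0.0145]
0.03 [0.035 0.04  0.052] 47.9 -0.0003
0.04 [0.036 0.039 0.042] 41.3 -0.0001
0.09 [0.082 0.086 0.089] 41.7 0.0002
0.1 [0.089 0.096 0.1  ] 41.9 0.0003
0.11 [0.095 0.103 0.108] 41.7 -0.0001
0.12 [0.105 0.11  0.115] 41.4 -0.0004
side ((649.2780151367188, 133.96971130371094), (281.1927490234375, 194.7841033935547), 70.65680694580078)
dir [-0.33122593 -0.9435514 ] -109.34319 hinge [0.66252705 0.17171177]
arm 897 lat [-0.0282 -0.0053  0.0205]
0.11 [0.056 0.061 0.069] 27.6 0.002
0.12 [0.054 0.062 0.076] 26.1 -0.0036
0.13 [0.036 0.044 0.071] 18.1 0.0142
0.14 [0.032 0.055 0.075] 20.9 -0.0118
pawl 52 lat [0.0163 0.0233 0.0293]
0.13 [0.038 0.042 0.045] 17.3 0.0233
```

step_arm --targets '[[[0.04,-0.04,-0.01,0],[0.08,-0.08,-0.02,0],[0.12,-0.12,-0.02,0],[0.16,-0.16,-0.02,0],[0.2,-0.2,-0.02,0]]]' --claw 0

```text
time: 2.22
eef_pos: [0.3081, -0.3536, 0.2349]
tool_rot: [[0.963, 0.27, 0.0], [0.27, -0.963, -0.001], [0.0, 0.001, -1.0]]
ft_force: [1.1, 0.5, 0.0]
opening: 0.0507
```

step_arm --targets '[[[0.04,-0.04,0,0],[0.08,-0.08,0,0],[0.12,-0.12,0,0],[0.16,-0.16,0,0],[0.2,-0.2,0,0]]]'

```text
time: 2.85
eef_pos: [0.4467, -0.1068, 0.2349]
tool_rot: [[0.963, 0.27, 0.001], [0.27, -0.963, -0.0], [0.001, 0.001, -1.0]]
ft_force: [-0.1, -0.2, 1.0]
opening: 0.0024
```

step_arm --targets '[[[0.03,-0.03,0,7],[0.06,-0.06,0,14],[0.09,-0.09,0,21],[0.12,-0.12,0,28],[0.149,-0.147,0,35]]]'

```text
time: 3.48
eef_pos: [0.5502, 0.0748, 0.2347]
tool_rot: [[0.943, -0.334, 0.0], [-0.334, -0.943, -0.0], [0.0, 0.0, -1.0]]
ft_force: [-0.2, -1.0, -0.3]
opening: 0.0003
```

```bash
cat >> h.py <<'E'
HIN=np.array([.6582,.0348]); E=np.array([-.9432,.3324]); N=np.array([-E[1],E[0]])
def tool():
    st=manip.sense(); R=np.array(st["tool_rot"]); p=np.array(st["eef_pos"]); d=p[:2]-HIN
    print("t %.2f l %.4f w %.4f z %.4f"%(st["time"],d@E,d@N,p[2]),"xaxis.-E",R[:2,0]@-E,"x.N",R[:2,0]@N,"F",np.round(st["ft_force"],2),"open",round(st["opening"],4))
    return st
E
python3 - <<'E'
from h import *
st=tool()
s=manip.snapshot("wrist"); cv2.imwrite("pics/w1.png",s["color"])
for n in ("tab","hinge","tab_edge_l","tab_edge_r"):
    for r in manip.place_of("wrist",n)[:2]:
        u,v=r["xy"][0]*640,r["xy"][1]*480
        z=s["range_z"][int(v),int(u)]; P=world(s,u,v,z,st); d=P[:2]-HIN
        print(n,r["confidence"],int(u),int(v),"l,w,z",d@E,d@N,P[2])
E
```

```text
t 3.48 l 0.1151 w -0.0018 z 0.2347 xaxis.-E 1.0000561618446382 x.N 0.0019001538769850557 F [-0.22 -1.04 -0.31] open 0.0003
tab 0.69 324 250 l,w,z 0.11490192455453797 0.004399373503577324 0.15883928894496113
hinge 0.81 320 102 l,w,z 0.003897016882261988 0.0015131289682376544 0.09534555327068861
```

View pics/w1.png

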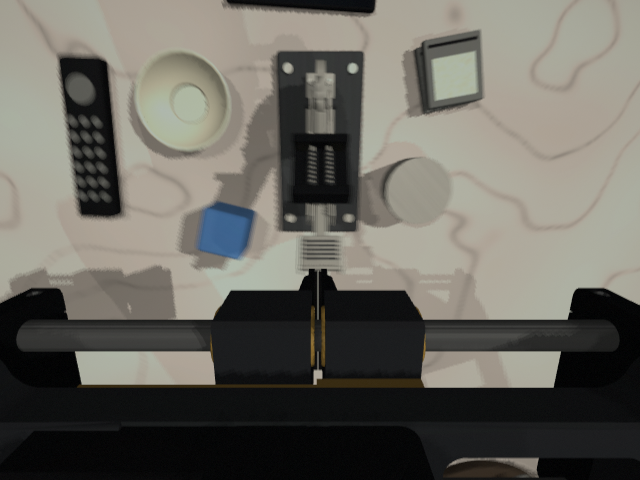

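The wrist view shows the tab at about columns 300–342, rows 235–270, just ahead of the shut fingertips, with the arm in line with them. I'll measure the tab surface from its depth.

Run:
```python
from h import *
st=tool(); s=manip.snapshot("wrist")
m=np.zeros((480,640),bool); m[225:276,295:348]=1
P=cloud(s,m,st); d=P[:,:2]-HIN; l=d@E; w=d@N; z=P[:,2]
k=(z>.135)&(z<.185)
print(k.sum(),np.percentile(l[k],[1,99]),np.percentile(w[k],[1,50,99]),np.percentile(z[k],[1,99]))
for x in np.arange(.09,.135,.004):
    j=k&(l>=x)&(l<x+.004)
    if j.sum()>5: print(round(x+.002,3),j.sum(),np.round(np.percentile(z[j],[10,50,90]),4),np.round(np.percentile(w[j],[2,98]),4))
f=k&(abs(w)<.012)&(l>.1)&(l<.122); c=np.polyfit(l[f],z[f],1); print("slope deg",np.degrees(np.arctan(c[0])),np.polyval(c,.117))
# wrist-cloud position of plate
m=manip.regions_of("wrist","stand")[0]["mask"]; P=cloud(s,m,st); q=P[(P[:,2]>.006)&(P[:,2]<.0145)]
d=q[:,:2]-HIN; print(np.percentile(d@E,[1,99]),np.percentile(d@N,[1,99]))
```

```text
t 3.73 l 0.1155 w 0.0001 z 0.2344 xaxis.-E 1.0000521710855488 x.N -0.0033829391414672005 F [-0.35 -0.56 -0.42] open 0.0005
1652 [0.09988795 0.12920366] [-0.0119517   0.00363339  0.01933525] [0.14422545 0.17000169]
0.1 57 [0.1435 0.1449 0.1463] [-0.001   0.0083]
0.104 82 [0.146  0.1479 0.1495] [-0.001   0.0083]
0.108 265 [0.1508 0.1526 0.1547] [-0.0109  0.0188]
0.112 252 [0.1542 0.1559 0.1575] [-0.0114  0.0194]
0.116 282 [0.1571 0.1591 0.1606] [-0.0121  0.0189]
0.12 270 [0.1606 0.1621 0.1637] [-0.0117  0.0192]
0.124 341 [0.1635 0.1656 0.1695] [-0.0117  0.0188]
0.128 88 [0.1663 0.1683 0.1697] [-0.0116  0.019 ]
0.132 15 [0.16   0.1626 0.1647] [-0.0122  0.0195]
slope deg 40.699317343324886 0.15992769791716438
[-0.05515362  0.13524414] [-0.04155601  0.04816386]
```

step_arm --targets '[[[0.003,0.0005,0.012,0],[0.006,0.001,0.024,0],[0.009,0.0015,0.036,0],[0.012,0.002,0.048,0],[0.012,0.002,0.058,0]]]'

```text
time: 4.45
eef_pos: [0.5604, 0.0673, 0.1755]
tool_rot: [[0.944, -0.331, -0.001], [-0.331, -0.944, -0.0], [-0.001, 0.0, -1.0]]
ft_force: [0.4, 0.6, -1.6]
opening: 0.0
```

step_arm --targets '[[[-0.0013,0,0.0016,0],[-0.0025,0,0.0031,0],[-0.0038,0,0.0047,0],[-0.005,0,0.0062,0],[-0.0063,0,0.0078,0]]]'

```text
time: 5.08
eef_pos: [0.5543, 0.0696, 0.1689]
tool_rot: [[0.944, -0.331, 0.0], [-0.331, -0.944, -0.0], [0.0, -0.0, -1.0]]
ft_force: [-0.0, -1.0, -0.3]
opening: 0.0003
```

Run:
```python
from h import *
tool(); s=manip.snapshot("side"); tool()
cv2.imwrite("pics/s2.png",cv2.resize(s["color"][190:320,220:420],None,fx=4,fy=4,interpolation=cv2.INTER_CUBIC))
```

```text
t 5.08 l 0.1095 w 0.0017 z 0.1689 xaxis.-E 1.0000563801606055 x.N -0.0017706500509712675 F [-0.02 -0.97 -0.29] open 0.0003
t 5.12 l 0.1098 w 0.0017 z 0.1686 xaxis.-E 1.0000563226191233 x.N -0.0018227393099027878 F [0.3  0.2  0.45] open 0.0007
```

View pics/s2.png

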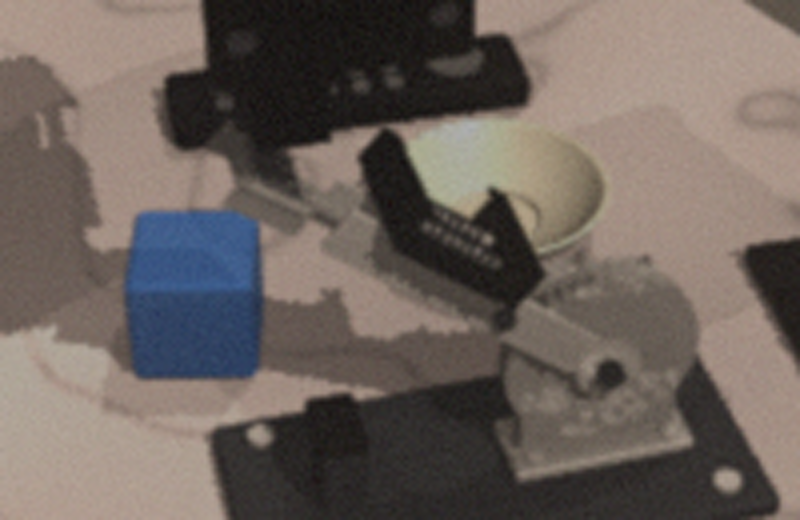

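The crop shows the tapered fingertip just above the tab (around crop pixel 270,190), clear of the clip. Next I press square to the arm.

step_arm --targets '[[[-0.0013,0,0.0016,0],[-0.0025,0,0.0031,0],[-0.0038,0,0.0047,0],[-0.005,0,0.0062,0],[-0.0063,0,0.0078,0]]]'

```text
time: 5.75
eef_pos: [0.5484, 0.0717, 0.161]
tool_rot: [[0.944, -0.331, 0.0], [-0.331, -0.944, -0.0], [0.0, 0.0, -1.0]]
ft_force: [0.8, 0.7, 2.1]
opening: 0.0003
```

step_arm --targets '[[[-0.0008,0,0.001,0],[-0.0015,0,0.0019,0],[-0.0023,0,0.0029,0],[-0.0031,0,0.0039,0],[-0.0031,0,0.0039,0]]]'

```text
time: 6.38
eef_pos: [0.5455, 0.0727, 0.1571]
tool_rot: [[0.944, -0.331, 0.0], [-0.331, -0.944, -0.0], [0.0, 0.0, -1.0]]
ft_force: [-0.3, 0.1, 2.7]
opening: 0.0003
```

```bash
cat >> h.py <<'E'
def look(c="side"):
    "average force over a few camera calls, tab pose by depth"
    F=[]
    for i in range(4):
        F.append(manip.sense()["ft_force"]); s=manip.snapshot(c)
    st=tool(); F=np.mean(F,0); print("F along E,N,z",F[:2]@E,F[:2]@N,F[2])
    for nm in ("stand_arm","pawl"):
        r=manip.regions_of(c,nm)
        if r:
            P=cloud(s,r[0]["mask"]); d=P[:,:2]-HIN; l,w,z=d@E,d@N,P[:,2]-.055
            print(nm,r[0]["confidence"],len(P))
            for x in np.arange(.05,.18,.01):
                j=(l>=x)&(l<x+.01)&(abs(w)<.03)
                if j.sum()>8: print("  ",round(x+.005,3),j.sum(),np.round(np.percentile(z[j],[10,50,90]),3))
    return s
E
python3 - <<'E'
from h import *
s=look()
cv2.imwrite("pics/s3.png",cv2.resize(s["color"][190:320,220:420],None,fx=4,fy=4,interpolation=cv2.INTER_CUBIC))
E
```

```text
t 6.58 l 0.1188 w 0.0017 z 0.1571 xaxis.-E 1.0000564400358878 x.N -0.0017620048178237369 F [-0.17  0.13  2.8 ] open 0.0004
F along E,N,z -0.2201780156936457 -0.024144966294954717 2.4600721814424196
stand_arm 0.8 2371
   0.055 173 [0.039 0.061 0.069]
   0.065 173 [0.047 0.069 0.077]
   0.075 315 [0.059 0.093 0.097]
   0.085 242 [0.067 0.083 0.09 ]
   0.095 150 [0.073 0.08  0.086]
   0.105 57 [0.079 0.082 0.086]
   0.115 93 [0.087 0.092 0.095]
   0.125 115 [0.089 0.096 0.1  ]
   0.135 144 [0.096 0.103 0.107]
pawl 0.69 498
   0.105 48 [0.08  0.083 0.087]
   0.115 91 [0.088 0.092 0.095]
   0.125 120 [0.089 0.096 0.101]
   0.135 156 [0.096 0.103 0.107]
```

View pics/s3.png

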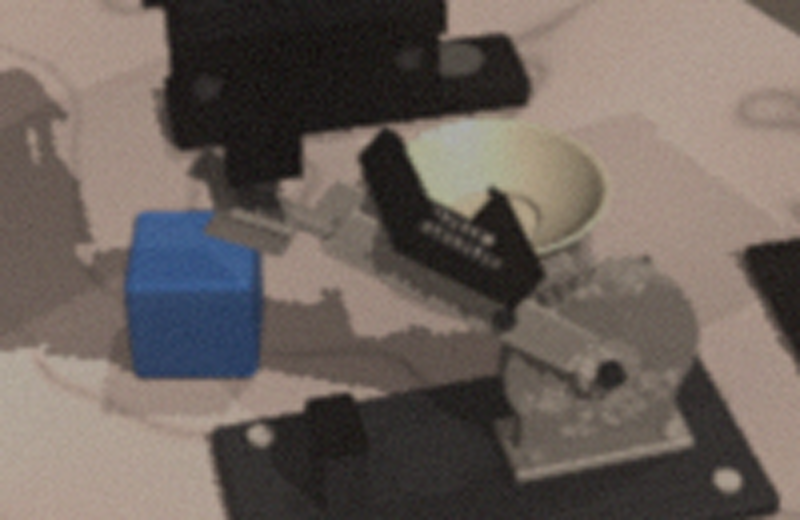

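The arm and clip haven't moved, and the tab has tipped down (crop pixel 245,225) under about 2.5 N. I'll keep pressing to its stop.

step_arm --targets '[[[-0.0006,0,0.0008,0],[-0.0012,0,0.0016,0],[-0.0019,0,0.0023,0],[-0.0025,0,0.0031,0],[-0.0025,0,0.0031,0]]]'

```text
time: 7.3
eef_pos: [0.5431, 0.0735, 0.1539]
tool_rot: [[0.944, -0.331, -0.0], [-0.331, -0.944, -0.0], [-0.0, 0.0, -1.0]]
ft_force: [0.3, -0.4, 2.8]
opening: 0.0008
```

Run:
```python
from h import *
look()
```

```text
t 7.50 l 0.1214 w 0.0018 z 0.1540 xaxis.-E 1.0000564820020479 x.N -0.001741362913049549 F [ 0.61 -0.23  3.38] open 0.0003
F along E,N,z -0.5414717855895872 0.5973447677714099 2.855121886567513
stand_arm 0.6 2480
   0.055 180 [0.037 0.059 0.066]
   0.065 172 [0.045 0.066 0.073]
   0.075 270 [0.055 0.092 0.096]
   0.085 274 [0.065 0.084 0.091]
   0.095 168 [0.069 0.078 0.085]
   0.105 68 [0.076 0.078 0.082]
   0.115 77 [0.083 0.088 0.091]
   0.125 126 [0.085 0.092 0.096]
   0.135 169 [0.09  0.099 0.104]
   0.145 21 [0.093 0.094 0.098]
pawl 0.93 544
   0.105 44 [0.077 0.079 0.082]
   0.115 77 [0.083 0.088 0.091]
   0.125 126 [0.084 0.092 0.096]
   0.135 168 [0.09  0.099 0.104]
   0.145 19 [0.092 0.095 0.098]
```

```bash
cat > tr.py <<'E'
from h import *
s=manip.snapshot("side"); g=cv2.cvtColor(s["color"],cv2.COLOR_BGR2GRAY)
ref=cv2.cvtColor(cv2.imread("pics/side.png"),cv2.COLOR_BGR2GRAY)
def tm(img,x0,x1,y0,y1):
    a=np.float32(cv2.resize(ref[y0:y1,x0:x1],None,fx=8,fy=8,interpolation=3)); b=np.float32(cv2.resize(img[y0-6:y1+14,x0-8:x1+8],None,fx=8,fy=8,interpolation=3))
    r=cv2.matchTemplate(b,a,cv2.TM_CCOEFF_NORMED); _,m,_,p=cv2.minMaxLoc(r); return round(m,2),p[0]/8-8,p[1]/8-6
print("clip shift px (u,v):",tm(g,310,357,222,266)," plate:",tm(g,270,310,285,340))
old=cv2.cvtColor(cv2.resize(cv2.imread("pics/s3.png"),(200,130),interpolation=cv2.INTER_AREA),cv2.COLOR_BGR2GRAY)
o=ref.copy(); o[190:320,220:420]=old
print("at s3:",tm(o,310,357,222,266),tm(o,270,310,285,340))
E
python3 tr.py
```

```text
clip shift px (u,v): (0.98, -1.0, 1.0)  plate: (0.99, 0.0, 0.0)
at s3: (1.0, 0.0, 0.0) (0.99, 0.0, 0.0)
```

step_arm --targets '[[[-0.0011,0,0.0015,0],[-0.0021,0,0.003,0],[-0.0031,0,0.0045,0],[-0.0041,0,0.006,0],[-0.0041,0,0.006,0]]]'

```text
time: 8.28
eef_pos: [0.5391, 0.0749, 0.1478]
tool_rot: [[0.944, -0.331, -0.0], [-0.331, -0.944, -0.0], [-0.0, 0.0, -1.0]]
ft_force: [0.2, -0.5, 2.4]
opening: 0.0005
```

```bash
python3 tr.py
python3 - <<'E'
from h import *
look()
E
```

```text
clip shift px (u,v): (0.95, -4.0, 3.0)  plate: (0.99, 0.0, 0.0)
at s3: (1.0, 0.0, 0.0) (0.99, 0.0, 0.0)
t 8.53 l 0.1256 w 0.0018 z 0.1479 xaxis.-E 1.0000563973170578 x.N -0.001772783944321621 F [0.33 0.03 3.28] open 0.0006
F along E,N,z 0.07718976571268965 -0.0672390646655514 2.853348855858912
stand_arm 0.98 2492
   0.055 179 [0.034 0.055 0.061]
   0.065 188 [0.041 0.062 0.068]
   0.075 192 [0.049 0.071 0.091]
   0.085 336 [0.059 0.085 0.092]
   0.095 163 [0.063 0.073 0.08 ]
   0.105 104 [0.068 0.073 0.077]
   0.115 48 [0.075 0.079 0.083]
   0.125 128 [0.078 0.085 0.088]
   0.135 130 [0.082 0.09  0.094]
   0.145 102 [0.086 0.094 0.098]
```

The arm is following smoothly at about 3 N with the tab tipped to its stop, so I continue along the arc.

step_arm --targets '[[[-0.0028,0,0.0039,0],[-0.0055,0,0.0078,0],[-0.0081,0,0.0117,0],[-0.0105,0,0.0156,0],[-0.0127,0,0.0194,0]]]'

```text
time: 9.25
eef_pos: [0.5274, 0.079, 0.1283]
tool_rot: [[0.944, -0.331, 0.0], [-0.331, -0.944, -0.0], [0.0, -0.0, -1.0]]
ft_force: [4.3, -1.2, 0.8]
opening: 0.0006
```

step_arm --targets '[[[-0.0022,0,0.0046,0],[-0.0043,0,0.0092,0],[-0.0063,0,0.0138,0],[-0.0082,0,0.0184,0],[-0.01,0,0.023,0]]]'

```text
time: 9.88
eef_pos: [0.5177, 0.0824, 0.1053]
tool_rot: [[0.944, -0.331, -0.0], [-0.331, -0.944, -0.0], [0.0, 0.0, -1.0]]
ft_force: [2.7, -0.9, 2.6]
opening: 0.0005
```

Run:
```python
from h import *
s=look()
cv2.imwrite("pics/s4.png",cv2.resize(s["color"][190:320,220:420],None,fx=4,fy=4,interpolation=cv2.INTER_CUBIC))
```

```text
t 10.07 l 0.1485 w 0.0019 z 0.1054 xaxis.-E 1.0000560019831004 x.N -0.001786517906424756 F [ 2.16 -0.24  1.77] open 0.0008
F along E,N,z -1.9381863423050978 -0.46016521078384176 2.180318064230835
stand_arm 0.63 2177
   0.055 237 [0.019 0.043 0.048]
   0.065 185 [0.021 0.036 0.041]
   0.075 178 [0.023 0.039 0.044]
   0.085 192 [0.027 0.043 0.048]
   0.095 138 [0.03  0.046 0.063]
   0.105 199 [0.034 0.055 0.065]
   0.115 144 [0.035 0.042 0.049]
   0.125 70 [0.038 0.04  0.043]
   0.135 59 [0.04  0.043 0.045]
   0.145 112 [0.038 0.046 0.048]
   0.155 99 [0.041 0.048 0.05 ]
   0.165 56 [0.043 0.051 0.053]
pawl 0.63 479
   0.125 40 [0.039 0.04  0.042]
   0.135 51 [0.04  0.044 0.045]
   0.145 103 [0.038 0.046 0.048]
   0.155 101 [0.041 0.048 0.05 ]
   0.165 73 [0.043 0.05  0.053]
```

View pics/s4.png

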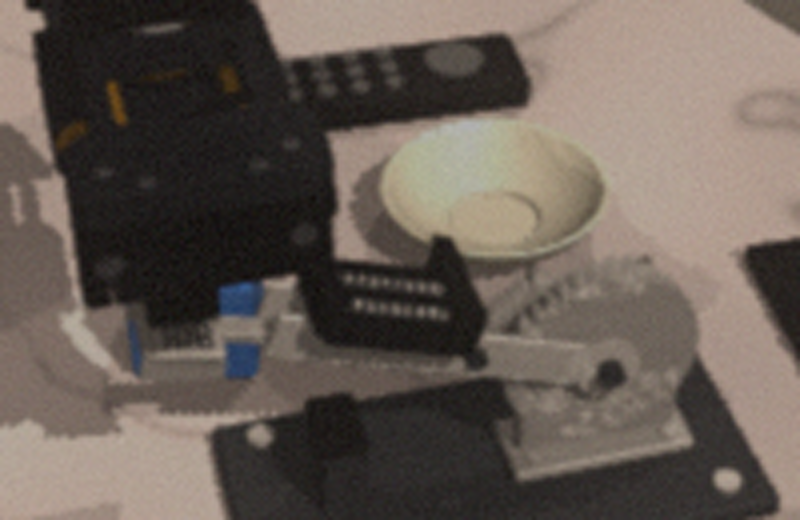

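The arm is now low (about 0.37 rad) with the tab still tipped under the fingertip. The cube and dish are untouched. The finger feels about 2 N of drag along the arm, so I'll move it outward less from here.

step_arm --targets '[[[-0.0005,0,0.005,0],[-0.0011,0,0.01,0],[-0.0017,0,0.015,0],[-0.0022,0,0.02,0],[-0.0026,0,0.025,0]]]'

```text
time: 10.8
eef_pos: [0.5152, 0.0832, 0.0802]
tool_rot: [[0.944, -0.331, -0.0], [-0.331, -0.944, -0.0], [-0.0, 0.0, -1.0]]
ft_force: [-2.7, 0.7, 4.1]
opening: 0.0006
```

Run:
```python
from h import *
s=look()
```

```text
t 11.00 l 0.1507 w 0.0018 z 0.0805 xaxis.-E 1.0000563880203055 x.N -0.0017946516820910863 F [-1.84  1.18  2.71] open 0.0004
F along E,N,z 2.232109817529877 0.3337195187602782 2.7035682769123364
stand_arm 0.9 2160
   0.055 104 [0.007 0.019 0.039]
   0.065 272 [0.022 0.029 0.039]
   0.075 184 [0.01  0.026 0.031]
   0.085 182 [0.013 0.028 0.032]
   0.095 179 [0.014 0.03  0.035]
   0.105 105 [0.014 0.032 0.041]
   0.115 116 [0.017 0.031 0.044]
   0.125 84 [0.018 0.021 0.03 ]
   0.135 48 [0.02  0.022 0.023]
   0.145 76 [0.016 0.023 0.025]
   0.155 99 [0.016 0.024 0.025]
   0.165 113 [0.019 0.025 0.027]
pawl 0.69 521
   0.125 22 [0.019 0.021 0.021]
   0.135 47 [0.02  0.022 0.023]
   0.145 76 [0.016 0.023 0.025]
   0.155 100 [0.016 0.024 0.025]
   0.165 117 [0.018 0.025 0.027]
```

step_arm --targets '[[[-0.0006,0,0.004,0],[-0.0012,0,0.008,0],[-0.0017,0,0.012,0],[-0.0021,0,0.016,0],[-0.0025,0,0.02,0]]]'

```text
time: 11.72
eef_pos: [0.5136, 0.0839, 0.0605]
tool_rot: [[0.944, -0.331, 0.001], [-0.331, -0.944, -0.0], [0.001, -0.0, -1.0]]
ft_force: [3.4, -1.1, 3.7]
opening: 0.0007
```

step_arm --targets '[[[-0.0001,0,0.001,0],[-0.0002,0,0.002,0],[-0.0003,0,0.003,0],[-0.0004,0,0.004,0],[-0.0005,0,0.005,0]]]'

```text
time: 12.35
eef_pos: [0.5127, 0.0842, 0.0556]
tool_rot: [[0.944, -0.331, 0.0], [-0.331, -0.944, -0.0], [0.0, -0.0, -1.0]]
ft_force: [3.1, -0.9, 3.8]
opening: 0.0004
```

Run:
```python
from h import *
s=look()
```

```text
t 12.55 l 0.1539 w 0.0018 z 0.0556 xaxis.-E 1.000056460737469 x.N -0.0017471726662712794 F [ 3.65 -0.68  2.33] open 0.0003
F along E,N,z -2.7985431325539287 0.26345776246519925 3.360641820393523
stand_arm 0.73 2041
   0.055 113 [-0.005  0.007  0.011]
   0.065 222 [0.012 0.027 0.029]
   0.075 200 [0.01  0.014 0.019]
   0.085 184 [0.003 0.014 0.019]
   0.095 183 [0.002 0.015 0.019]
   0.105 104 [-0.003  0.015  0.019]
   0.115 62 [-0.003  0.013  0.018]
   0.125 55 [-0.003  0.002  0.009]
   0.135 34 [-0.003 -0.001  0.   ]
   0.145 64 [-0.007 -0.001  0.001]
   0.155 98 [-0.009 -0.002  0.   ]
   0.165 109 [-0.01  -0.003 -0.001]
   0.175 22 [-0.007 -0.001 -0.   ]
pawl 0.97 503
   0.055 29 [0.007 0.01  0.014]
   0.135 36 [-0.003 -0.001  0.   ]
   0.145 68 [-0.01  -0.001  0.   ]
   0.155 101 [-0.01  -0.002 -0.   ]
   0.165 113 [-0.01  -0.003 -0.001]
   0.175 23 [-0.009 -0.001 -0.   ]
```

step_arm --targets '[[[0,0,0.001,0],[0,0,0.002,0],[0,0,0.003,0],[0,0,0.004,0],[0,0,0.004,0]]]'

```text
time: 13.28
eef_pos: [0.5125, 0.0842, 0.0515]
tool_rot: [[0.944, -0.331, -0.0], [-0.331, -0.944, -0.0], [-0.0, 0.0, -1.0]]
ft_force: [1.5, 1.2, 3.8]
opening: 0.0001
```

step_arm --targets '[[[0,0,0.0005,0],[0,0,0.001,0],[0,0,0.0015,0],[0,0,0.0015,0],[0,0,0.0015,0]]]'

```text
time: 13.9
eef_pos: [0.5127, 0.0842, 0.0506]
tool_rot: [[0.944, -0.331, 0.001], [-0.331, -0.944, -0.0], [0.001, -0.0, -1.0]]
ft_force: [0.5, -0.7, 9.6]
opening: 0.0004
```

Run:
```python
from h import *
s=look()
```

```text
t 14.10 l 0.1537 w 0.0018 z 0.0506 xaxis.-E 1.000056309938123 x.N -0.0017361938579061875 F [ 1.43 -0.15  9.94] open 0.0003
F along E,N,z -0.5568900938726152 0.08551726847451457 10.04360886613262
stand_arm 0.74 1948
   0.055 114 [-0.004  0.006  0.009]
   0.065 194 [0.01  0.026 0.027]
   0.075 219 [-0.003  0.012  0.024]
   0.085 188 [-0.004  0.012  0.016]
   0.095 181 [0.01  0.012 0.016]
   0.105 99 [-0.006  0.012  0.016]
   0.115 49 [-0.007  0.01   0.014]
   0.125 47 [-0.006 -0.002  0.003]
   0.135 23 [-0.007 -0.006 -0.004]
   0.145 56 [-0.012 -0.006 -0.004]
   0.155 91 [-0.013 -0.007 -0.005]
   0.165 102 [-0.016 -0.008 -0.007]
   0.175 18 [-0.011 -0.006 -0.005]
pawl 0.78 427
   0.055 21 [0.007 0.008 0.013]
   0.135 24 [-0.007 -0.005 -0.004]
   0.145 63 [-0.012 -0.006 -0.004]
   0.155 94 [-0.013 -0.007 -0.005]
   0.165 97 [-0.014 -0.008 -0.007]
   0.175 15 [-0.007 -0.006 -0.005]
```

The force has risen to 10 N, the tab is about 49 mm above the shelf and the arm reads level, so it is seated on its rest. I'll lift off straight up.

step_arm --targets '[[[0,0,-0.004,0],[0,0,-0.01,0],[0,0,-0.018,0],[0,0,-0.03,0],[0,0,-0.045,0]]]'

```text
time: 14.82
eef_pos: [0.5122, 0.0842, 0.0959]
tool_rot: [[0.944, -0.331, -0.001], [-0.331, -0.944, -0.0], [-0.001, 0.0, -1.0]]
ft_force: [0.3, -0.4, 0.1]
opening: 0.0002
```

step_arm --targets '[[[-0.01,0,-0.025,0],[-0.02,0,-0.05,0],[-0.04,0,-0.075,0],[-0.06,0,-0.1,0],[-0.06,0,-0.1,0]]]'

```text
time: 15.45
eef_pos: [0.4557, 0.1044, 0.1972]
tool_rot: [[0.944, -0.33, 0.003], [-0.33, -0.944, 0.0], [0.003, -0.001, -1.0]]
ft_force: [-0.6, 0.2, -0.9]
opening: 0.0003
```

Run:
```python
from h import *
s=look()
cv2.imwrite("pics/s5.png",cv2.resize(s["color"][190:400,200:440],None,fx=3,fy=3,interpolation=cv2.INTER_CUBIC))
for c in ("scene","side"):
    s=manip.snapshot(c)
    for n in ("dish","cap_tin","glass_cube","cartridge_a","phone","remote"):
        r=manip.regions_of(c,n)
        if r: print(c,n,np.round(np.percentile(cloud(s,r[0]["mask"]),[3,50,97],axis=0),3).tolist())
```

```text
t 15.65 l 0.2135 w 0.0020 z 0.1945 xaxis.-E 1.0000564699163461 x.N -0.0015696010467970978 F [-0.51 -1.18  0.07] open 0.0003
F along E,N,z -0.028774518853740244 -0.29221344621961104 -0.043920428544040435
stand_arm 0.83 2586
   0.055 111 [-0.004  0.005  0.009]
   0.065 198 [0.01  0.026 0.027]
   0.075 229 [-0.004  0.012  0.025]
   0.085 187 [-0.004  0.012  0.016]
   0.095 188 [-0.003  0.012  0.016]
   0.105 192 [-0.002  0.012  0.016]
   0.115 197 [-0.002  0.026  0.027]
   0.125 179 [-0.003  0.007  0.025]
   0.135 45 [0.006 0.007 0.009]
   0.145 104 [0.005 0.009 0.01 ]
   0.155 154 [0.002 0.009 0.01 ]
   0.165 160 [0.002 0.009 0.011]
   0.175 39 [0.002 0.011 0.012]
pawl 0.9 733
   0.055 28 [0.005 0.006 0.01 ]
   0.125 41 [0.006 0.007 0.008]
   0.135 49 [0.005 0.007 0.009]
   0.145 113 [0.004 0.009 0.01 ]
   0.155 156 [0.002 0.009 0.01 ]
   0.165 160 [0.002 0.009 0.011]
   0.175 40 [0.002 0.011 0.013]
scene dish [[0.515, -0.068, 0.003], [0.559, -0.037, 0.037], [0.576, -0.006, 0.041]]
scene cap_tin [[0.514, -0.068, 0.003], [0.559, -0.037, 0.038], [0.576, -0.006, 0.041]]
scene glass_cube [[0.546, 0.147, 0.002], [0.582, 0.173, 0.041], [0.6, 0.206, 0.051]]
scene cartridge_a [[0.618, -0.136, 0.012], [0.653, -0.107, 0.019], [0.681, -0.079, 0.021]]
scene phone [[0.745, -0.062, 0.004], [0.794, 0.007, 0.008], [0.842, 0.075, 0.01]]
scene remote [[0.638, 0.241, 0.003], [0.723, 0.277, 0.017], [0.789, 0.321, 0.021]]
side dish [[0.666, 0.122, 0.004], [0.715, 0.176, 0.015], [0.751, 0.209, 0.026]]
side cap_tin [[0.508, -0.073, 0.003], [0.534, -0.049, 0.039], [0.569, -0.011, 0.041]]
side glass_cube [[0.536, 0.143, 0.005], [0.56, 0.161, 0.044], [0.59, 0.193, 0.051]]
side cartridge_a [[0.612, -0.14, 0.012], [0.642, -0.113, 0.02], [0.676, -0.082, 0.021]]
side phone [[0.736, -0.068, 0.002], [0.783, -0.006, 0.009], [0.834, 0.071, 0.01]]
side remote [[0.628, 0.237, 0.001], [0.7, 0.276, 0.017], [0.777, 0.322, 0.02]]
```

View pics/s5.png

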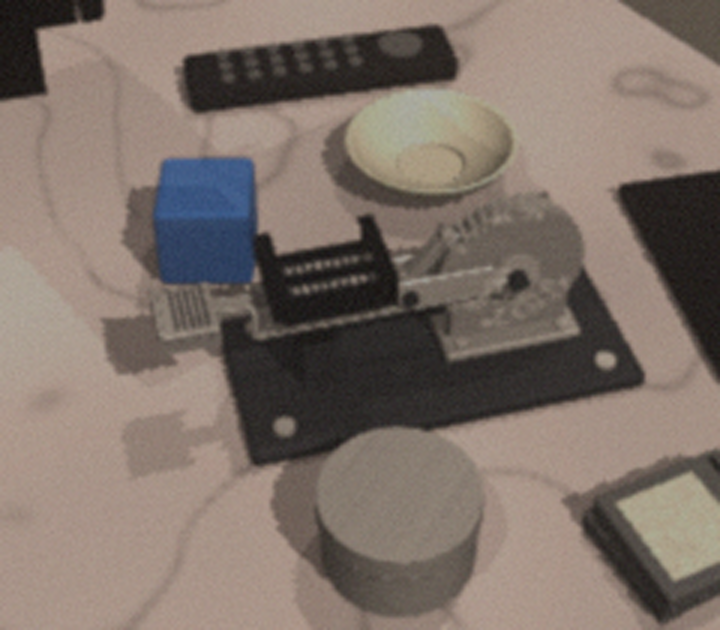

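The arm lies level, with the clip and tab surfaces flat. The tab is back up at 9 mm above the arm's centre line (crop pixel 190,310), the gripper is clear, and the bystanders are where they were.

```bash
python3 -c "
from workcell import manip
print(manip.hand_in())"
```

```text
the job is handed in; nothing more can be done
None
```

The phone stand is folded flat and the job is handed in, with no verdict reported. I pressed the release tab to its stop with the shut fingertips. Keeping it pressed, I followed the arc down until the force rose to about 10 N on the rest, then lifted straight off by about 15 s on the robot's clock.

**Last checks:**
- **Arm:** it reads level by depth. The clip's face is 12 mm above the hinge along its length, and both jaws are at 26 mm.
- **Tab:** it has sprung back to 9 mm above the arm's centre line, against 9.5 mm nominal.
- **Robot:** the force is about 0 N and the gripper is well clear.
- **Bystanders:** all six I re-measured are within about 2 mm of where they started, apart from partial-mask differences for the dish. I did not measure the lower cartridge separately.

**Disagreements:**
- The wrist camera put the stand about 3.5 mm to one side of where the scene camera had it, so I aimed between the two.
- The network mistook the cap tin for the dish in the last scene picture. The side view shows the dish in place.
- The force while holding the arm partway down was only about 2.5–4 N, near the lower end of what I expected. During the push the finger also dragged about 2–4 N along the tab, but the tab's depth readings showed it staying pressed.

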